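# Set out the next job on the measuring desk

### The job

Set out the turned parts on the black rubber mat, upright: the flanged hub straight behind the V-block (on the side away from the robot, in line with the groove, about 20 mm clear of the block), the cap with its knob up centred on top of the hub, and the plain ring midway between the V-block and the angle plate. Stack the empty tote on the full one, turned end for end with respect to it (card ledges at opposite ends) so that it seats on the rim instead of nesting. Leave the pen pot and the full tote where they are.

Things in the scene. Friction and masses are not known exactly. Their poses are not given: they have to be found in the camera images.
- mid (a point): Point on the top face of the fixed black rubber mat (170 x 310 mm, top 3 mm over the desk), midway between the V-block and the angle plate. The mat's x axis points away from the robot, y along its long side to the robot's left; the point lies 40 mm nearer the robot than the mat's centre.
- vblock: Bright steel V-block fixed on the mat, 60 x 60 mm, 45 mm high, open groove in its top along its x axis. Origin: centre of its underside; x points away from the robot, so its far face is 30 mm along +x and the hub's place 82 mm along +x. It stands 105 mm left or right of the midway point, the angle plate on the other side.
- angle_plate: Grey painted angle plate (L shape with a small rib), fixed on the mat, 60 x 60 mm foot 10 mm thick, upright wall at its far side reaching 60 mm high. Origin: centre of its underside.
- hub_mid (a point): Flanged hub, loose, aluminium, 220 g, standing on its flange: flange 64 mm diameter and 12 mm thick with small dark bolt holes, boss 36 mm diameter above it, 50 mm high in all. Point: on its axis half-way up, 25 mm over its underside; z is up.
- cap_mid (a point): Cap, loose, aluminium, 120 g: disc 48 mm diameter and 12 mm thick with a central knob 24 mm diameter rising from it, 34 mm high in all, knob up. Point: on its axis half-way up, 17 mm over its underside; z is up.
- ring_mid (a point): Plain steel ring, loose, 200 g, lying flat: 54 mm outside diameter, 32 mm hole, 22 mm high. Point: on its axis half-way up, 11 mm over its underside; z is up.
- full_mid (a point): Full tote, loose, 0.7 kg, same shape as the empty tote, holding upright brass pins (tops 28 mm up). Point: centre, 25 mm over its underside; x along its length to the white card ledge. The other tote, seated on it turned 180 degrees, has its floor 8 mm below this rim, so its point is 42 mm above this one, with about 4 mm of play in x and y.
- empty_mid (a point): Empty tote, loose, 90 g, grey: rim 127 (x) by 66 mm (y), 50 mm high, open, tapering to a 104 x 34 mm floor. Rim band 40 to 50 mm up, gripped 66 mm across at the middle of its long sides. White card ledge sticks out 14 mm at the +x end. Placed on a tote pointing the same way it nests; turned 180 degrees it seats on its rim. Point: centre, 25 mm over its underside; x along its length to the ledge.
- empty_ledge (a point): Middle of the white card ledge at the +x end of the empty tote, 70 mm from the tote's centre along its x, 49 mm over its underside. Once stacked it must lie over the end of the full tote that has no ledge.
- pot_mid (a point): Dark round pen pot with three pens, loose bystander, 80 mm diameter, 95 mm high, pens to about 160 mm. Point: on its axis half-way up the pot, 48 mm over the desk.
Not all that is in view belongs to the job. Leave any green look-alike of the part that bears full_mid alone.

How it is judged (in metres and radians):
At the end, for the whole second after the job is handed in: Hub on mat, axis 67-99 mm behind the V-block's centre, within 15 mm of its groove line; cap on hub within 10 mm; ring on mat within 15 mm of the midway point; empty tote seated turned on the full one (8 mm in plan, 38-46 mm up, 0.12 rad); upright, released, at rest (x of hub_mid in the frame of vblock between 0.067 and 0.099 m and y of hub_mid in the frame of vblock between -0.015 and 0.015 m and angle between each of hub_mid, cap_mid, ring_mid's own z axis and vertical below 0.1 rad and height (world z) of hub_mid between 0.022 and 0.034 m and horizontal distance between cap_mid and hub_mid below 0.01 m and z of cap_mid in the frame of hub_mid between 0.039 and 0.046 m and horizontal distance between ring_mid and mid below 0.015 m and height (world z) of ring_mid between 0.009 and 0.019 m and horizontal distance between empty_mid and full_mid below 0.008 m and angle between empty_mid's own z axis and vertical below 0.06 rad and z of empty_mid in the frame of full_mid between 0.038 and 0.046 m and angle between the x axis of empty_mid and the x axis of full_mid, either way round below 0.12 rad and x of empty_ledge in the frame of full_mid below -0.055 m and linear speed of each of hub, ring, cap, tote_empty below 0.02 m/s); the robot touches nothing.
It fails at once if the pen pot is pushed more than 30 mm (distance of pot_mid from where it was at the start of the episode above 0.03 m).
It fails at once if the full tote is moved more than 30 mm (distance of full_mid from where it was at the start of the episode above 0.03 m).
It also fails if it takes over 109 s, if anything falls off the work surface, if the arm or the gripper's body presses on something with over 40 N, if the wrist force passes 120 N, or if a joint passes its speed limit or range.

### The arm

A 7-joint arm with a two-finger parallel gripper is mounted at the origin on the work surface. World frame = base frame: x ahead of the robot, y to its left, z up, the work surface at z = 0. Lengths are in mm, angles in rad, forces in N, time in s.
With the tool pointing down it reaches from about 425 to 925 mm from the base axis. Payload 6.8 kg.
Tool frame: the origin (TCP) lies at the very end of the fingers, on their centre line; the grasp point (between the pads) lies bot.grip_point_offset behind it (bot.grip_point_offset is the distance from the TCP to the grasp point, in mm); z points along the fingers, y is the direction in which the jaws open and shut (so a half turn about z gives the same grasp; the last joint's range is limited). The gripper opens to 88 mm and grips with 3 to 60 N. Pads are 20 mm wide; open, the fingers measure 115 mm over their backs; the gripper's body (75 mm by 178 mm) begins 61 mm behind the grasp point.
Start: joints at [-1.373, 0.477, 0.022, 1.555, -0.011, 1.109, -0.083], TCP at [203.209, 643.703, 222.664] pointing down, gripper open.
Joint ranges: [-2.96, 2.96], [-0.34, 2.1], [-1.41, 1.46], [0.24, 2.44], [-1.37, 4.51], [0.17, 1.92], [-2.96, 2.96]. Speed limits (rad/s): [2.39, 2.39, 3.14, 3.14, 3.14, 3.14, 3.14].

### API

Orientations are given as a rotation vector (axis times angle).
In Python, from workcell import sensors, get_image, camera_model, bot gives the robot as it stands.
- The arm moves only by the tool carry_out, never from a script. Its argument "moves" is one flat list of numbers, 4 for each row, row after row: the shift along the tool's x, y, z in m, then the turn about the tool's z in rad. A call has 1 to 5 rows; each row is the pose to reach, as a shift and turn from the pose commanded when the call began, along the tool's axes at that moment; what a row does not reach only later rows make up. A row lasts 1/12 s, in which the tool goes at most 41.7 mm and 7.16 degrees, less where a joint would pass 70% of its speed; a pose out of reach is approached as far as the arm can. A call with a gripper value outside its range is refused whole. "grip" is the closure in counts, from 0 (fully open) to 255 (shut), set as the call begins (left out, the last holds). The fingers move at their own pace and stop on an object; the grip force is fixed at half the most. Time passes only in rows, so rows that repeat a pose let the fingers close. It gives the time, the measured TCP pose, the force and the opening at its end, in the units of the state.
- sensors.sense(): the state, without advancing time (a new reading comes with each control period).
- get_image(name): name is "scene" or "top" or "wrist"; returns (picture, depth): 420x560x3 uint8, red, green, blue; 420x560 float32, mm along the optical axis (not along the pixel's ray), 0 where there is no reading.
- camera_model(name): a dict with "fovy" (degrees; the focal length in pixels is half the picture's height over the tangent of half this angle, whatever the lens; pixels are square), "cx", "cy" (the principal point, pixels), "world_from_camera" (4x4, takes a point from camera to world coordinates); the wrist camera has in their place "mount" (4x4, takes a point from camera to tool coordinates, whose origin is the TCP and whose axes are the flange's). Camera axes: x right, y up, looking along -z (the intrinsics and any distortion apply to the point x, -y, -z); pixel columns grow to the right and rows downward; lengths in mm; the calibration is good to about 2 mm. A picture is of the moment at which its call begins: read the wrist's pose just before it. camera_model takes no time and is no camera call.
- bot.hand_in(): hands the job in, once; it reports no verdict.
The state is a dict: "time": time; "joint_positions": joint angles; "qvel": joint speeds; "joint_torque": joint torques, N m; "tool_pos": TCP position; "eef_rot": TCP orientation; "wrist_force": force on the tool from outside, world axes, zero at the start; "wrist_torque": the same for the moment, N m; "opening": finger opening in mm.
Only numpy, scipy, OpenCV 4.12 (cv2) and the standard library are available. Lean on these libraries where they do the work, as an engineer would, in place of code of your own. Each camera call takes 0.05 s, during which the arm holds its last target. There are 200 camera calls.

## Working session

There is one attempt and no reset: what is moved stays moved. The work goes in short steps, Python scripts to look and compute and a tool call to move; the robot and the scene stay as the last step left them, time stands still between calls to the robot, and variables do not carry over. Pictures are saved under pics/ and viewed, about 12 in all and at most 16, crops included, and the job is handed in when it is done.

Besides the shell and the picture viewer there is one more tool, called after "Request:" by a JSON object that holds its "fn" and its "kwargs", one argument or row to a line. carry_out: Moves the arm, as the interface text tells. Its arguments: {"type":"object","properties":{"moves":{"type":"array","items":{"type":"number"}},"grip":{"type":"number"}},"required":["moves"]}

```bash
mkdir -p pics; ls; python3 - <<'E'
from workcell import sensors,get_image,camera_model,bot
import cv2,numpy as np
print(sensors.sense(), bot.grip_point_offset)
for n in ["scene","top"]:
    im,d=get_image(n); cv2.imwrite(f"pics/{n}0.png",im[:,:,::-1]); np.savez(f"pics/{n}0.npz",im=im,d=d)
    print(n,camera_model(n))
print(camera_model("wrist"))
E
```

```text
pics
{'time': 0.0, 'joint_positions': array([-1.37315443,  0.47780006,  0.02233286,  1.55644439, -0.01148367,
        1.10928424, -0.08310642]), 'qvel': array([-4.87605002e-04,  1.24166014e-03,  6.15060244e-05,  4.19913109e-04,
        7.73224683e-04, -3.92526350e-04,  3.66444070e-04]), 'joint_torque': array([-8.30880845e-05, -5.82856607e+01,  1.53511472e+00, -2.72607243e+01,
       -5.42233943e-02,  1.71563972e-02,  1.76236949e-04]), 'tool_pos': array([203.01031098, 643.119721  , 221.68460491]), 'eef_rot': array([-4.78325346e-01, -3.10483207e+00,  2.83228684e-03]), 'wrist_force': array([-0.09295301, -0.20986551, -0.29658441]), 'wrist_torque': array([ 0.01430665, -0.02227766,  0.00170213]), 'opening': 87.80522228229674} 18.700000000000003
scene {'fovy': 49.71797071749679, 'cx': 280.54099024381304, 'cy': 211.1049248732297, 'world_from_camera': array([[ 5.91130266e-01, -5.79912304e-01,  5.60594977e-01,
         1.25610599e+03],
       [ 8.06397753e-01,  4.10301732e-01, -4.25881617e-01,
        -5.29991605e+02],
       [ 1.69608997e-02,  7.03814043e-01,  7.10181752e-01,
         9.08318
[... 271 characters left out ...]
2229714e+02],
       [-9.99782052e-01, -1.70749274e-02, -1.20123306e-02,
        -4.13979529e+01],
       [-1.50411283e-02,  1.90100542e-01,  9.81649402e-01,
         1.24525580e+03],
       [ 0.00000000e+00,  0.00000000e+00,  0.00000000e+00,
         1.00000000e+00]])}
{'fovy': 69.00829107881839, 'cx': 280.9473523320687, 'cy': 206.24973596078067, 'mount': array([[-1.39412993e-04,  9.61013609e-01,  2.76501039e-01,
         7.53602295e+01],
       [ 9.99999982e-01,  9.87903668e-05,  1.60846062e-04,
         1.00009761e+00],
       [ 1.27259615e-04,  2.76501056e-01, -9.61013605e-01,
        -1.62756038e+02],
       [ 0.00000000e+00,  0.00000000e+00,  0.00000000e+00,
         1.00000000e+00]])}
```

View pics/scene0.png

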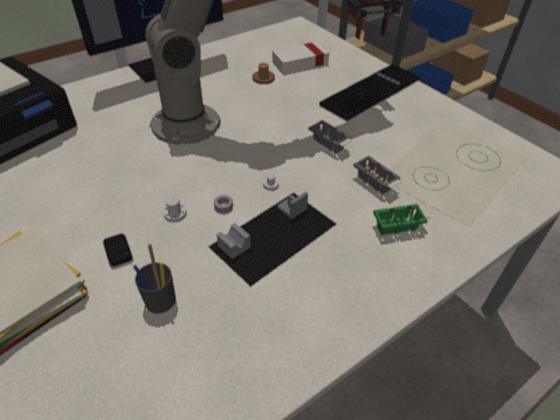

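View pics/top0.png

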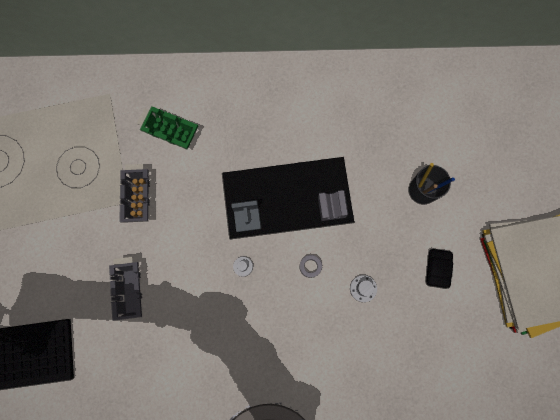

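The top view shows these parts:

- hub (363,288), ring (311,266) and cap (243,266)
- V-block (333,206) and angle plate (246,214) on the mat
- full grey tote with pins (137,195), empty grey tote (126,291), and a green look-alike at (171,128), to be left alone
- pen pot (430,184)

Next I'll measure positions from depth.

```bash
cat > h.py <<'E'
import numpy as np,cv2
from workcell import sensors,get_image,camera_model,bot
from scipy.spatial.transform import Rotation as R
def cloud(d,m,T):
    f=d.shape[0]/2/np.tan(np.radians(m["fovy"]/2)); v,u=np.mgrid[:d.shape[0],:d.shape[1]]
    P=np.stack([(u-m["cx"])/f*d,-(v-m["cy"])/f*d,-d],-1); return P@T[:3,:3].T+T[:3,3]
def pose():
    s=sensors.sense(); T=np.eye(4); T[:3,:3]=R.from_rotvec(s["eef_rot"]).as_matrix(); T[:3,3]=s["tool_pos"]; return s,T
def rect(P): # min area rect of xy pts
    return cv2.minAreaRect(P[:,:2].astype(np.float32))
def wrist():
    s,T=pose(); im,d=get_image("wrist"); m=camera_model("wrist"); return im,d,cloud(d,m,T@m["mount"]),T
E
python3 - <<'E'
from h import *
z=np.load("pics/top0.npz"); im,d=z["im"],z["d"]; m=camera_model("top"); W=cloud(d,m,m["world_from_camera"])
ok=d>0
def reg(name,u0,u1,v0,v1,z0,z1):
    s=W[v0:v1,u0:u1].reshape(-1,3); k=(s[:,2]>z0)&(s[:,2]<z1)&ok[v0:v1,u0:u1].ravel(); p=s[k]
    print(name,len(p),p.mean(0).round(1) if len(p) else '', [np.round(x,1) for x in rect(p)] if len(p)>3 else '', np.percentile(s[:,2],[2,50,98]).round(1))
reg("hub boss",345,382,270,305,40,60); reg("hub flange",345,382,270,305,6,60)
reg("ring",295,328,250,282,14,30)
reg("cap disc",228,258,250,282,7,50);reg("cap knob",228,258,250,282,25,50)
reg("vblock",315,352,186,225,25,60)
reg("plate",228,265,197,235,5,80);reg("plate wall",228,265,197,235,45,80)
reg("full rim",112,160,165,226,38,60)
reg("empty rim",105,148,255,325,38,60)
reg("pot",400,460,150,215,80,110)
k=(im.sum(-1)<90)&ok; k[:150]=0;k[245:]=0;k[:,:215]=0;k[:,360:]=0
p=W[k]; p=p[p[:,2]<12]; print("mat",len(p),rect(p))
for n,(u0,u1,v0,v1) in dict(full=(112,160,165,226),empty=(105,148,255,325),vb=(310,356,182,230)).items(): pass
a=im[160:330,95:390]; cv2.imwrite("pics/c1.png",cv2.resize(a[:,:,::-1],None,fx=2.7,fy=2.7,interpolation=cv2.INTER_CUBIC))
E
```

```text
hub boss 197 [ 374.5 -226.3   49.3] [array([ 375.3, -226.6]), array([35. , 34.2]), np.float64(89.2)] [-4.9  2.9 52. ]
hub flange 572 [ 374.3 -224.4   25.1] [array([ 379., -232.]), array([73.3, 68.5]), np.float64(89.2)] [-4.9  2.9 52. ]
ring 262 [ 428.9 -102.3   21.5] [array([ 428.8, -102.6]), array([50.2, 52.2]), np.float64(89.2)] [-5.1  0.9 24.9]
cap disc 299 [431.1  60.3  17.8] [array([430.7,  60.8]), array([46.3, 45.7]), np.float64(88.2)] [-5.   1.6 35.5]
cap knob 83 [431.3  60.8  33.1] [array([431.6,  60.9]), array([21.6, 21.5]), np.float64(1.5)] [-5.   1.6 35.5]
vblock 597 [ 572.5 -158.1   40.9] [array([ 573.5, -158. ]), array([61.1, 60.6]), np.float64(6.1)] [-2.2  7.3 51. ]
plate 833 [552.3  50.8  23.2] [array([556.1,  52.5]), array([89.5, 93.4]), np.float64(89.3)] [-1.6  8.4 64.7]
plate wall 161 [570.5  52.7  59.1] [array([571. ,  55.7]), array([48.8, 52.5]), np.float64(54.0)] [-1.6  8.4 64.7]
full rim 751 [611.5 321.3  48.4] [array([609.5, 320.9]), array([140.6,  69.3]), np.float64(1.7)] [-4.1  4.6 53.1]
empty rim 852 [384.2 333.3  48.5] [array([383.3, 333.3]), array([141.1,  70.3]), np.float64(6.1)] [-4.4  3.6 53.3]
pot 295 [ 612.6 -386.9   91.1] [array([ 612.6, -384.7]), array([77.7, 78.7]), np.float64(6.5)] [ -5.4   0.7 137.3]
mat 6586 ((602.3485107421875, -50.32734680175781), (168.2991180419922, 307.12548828125), 6.690577507019043)
```

View pics/c1.png

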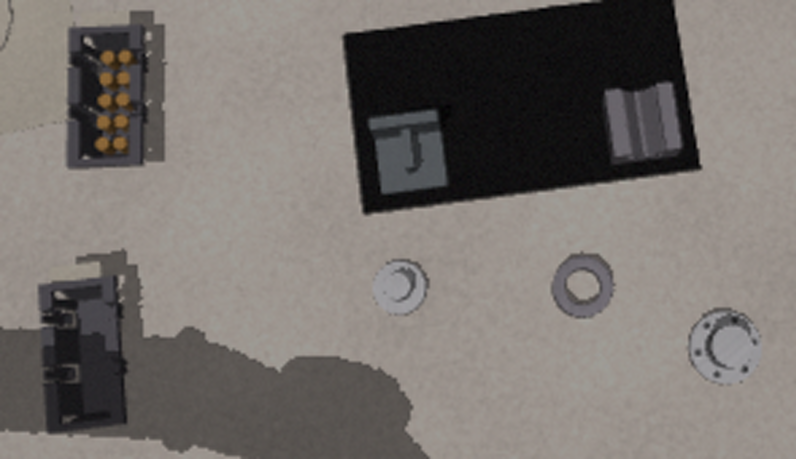

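```bash
cat >> h.py <<'E'
def go(x,y,z,jaw=None,q=True):
    "total shift/turn from the present pose to TCP x,y,z (mm), jaw axis (tool y) heading in deg"
    s,T=pose(); d=T[:3,:3].T@(np.array([x,y,z])-T[:3,3])/1000
    h=np.degrees(np.arctan2(T[1,1],T[0,1])); t=0
    if jaw is not None: t=-np.radians((jaw-h+180)%360-180)
    n=max(np.linalg.norm(d)/.0417,abs(t)/.125)
    print("t=%.1f tcp"%s["time"],s["tool_pos"].round(1),"jaw %.1f q7 %.2f open %.1f"%(h,s["joint_positions"][6],s["opening"]),"F",s["wrist_force"].round(1)); print("  shift",d.round(4),"turn %.3f rows>=%.1f"%(t,n))
E
python3 -c "
from h import *
go(490,325,290,72)"
```

```text
t=0.1 tcp [203.  643.2 221.8] jaw 72.5 q7 -0.08 open 87.5 F [-0.9 -0.3  0.2]
  shift [-0.3694 -0.2171 -0.0678] turn 0.008 rows>=10.4
```

Request:
{"fn": "carry_out", "kwargs": {
  "moves": [-0.025,-0.015,-0.005,0,-0.05,-0.029,-0.01,0,-0.075,-0.044,-0.015,0,-0.1,-0.059,-0.02,0,-0.125,-0.073,-0.025,0],
  "grip": 0
}}

```text
time: 0.52
tool_pos: [301.1, 534.9, 247.4]
eef_rot: [-0.478, -3.105, 0.002]
wrist_force: [0.5, 0.2, 0.6]
opening: 87.9
```

Request:
{"fn": "carry_out", "kwargs": {
  "moves": [-0.025,-0.015,-0.005,0,-0.05,-0.029,-0.01,0,-0.075,-0.044,-0.015,0,-0.1,-0.059,-0.02,0,-0.125,-0.073,-0.025,0]
}}

```text
time: 0.93
tool_pos: [398.3, 427.6, 272.6]
eef_rot: [-0.479, -3.105, 0.001]
wrist_force: [0.5, -0.5, -0.0]
opening: 88.3
```

Request:
{"fn": "carry_out", "kwargs": {
  "moves": [-0.025,-0.015,-0.005,0,-0.05,-0.029,-0.01,0,-0.075,-0.044,-0.015,0,-0.1,-0.059,-0.02,0,-0.119,-0.071,-0.018,0]
}}

```text
time: 1.35
tool_pos: [491.8, 323.6, 291.8]
eef_rot: [0.481, 3.103, 0.001]
wrist_force: [1.4, 0.3, -0.4]
opening: 88.1
```

```bash
python3 - <<'E'
from h import *
go(490,325,290,72)
im,d,W,T=wrist(); np.savez("pics/w1.npz",im=im,d=d,W=W); cv2.imwrite("pics/w1.png",im[:,:,::-1])
E
```

```text
t=1.4 tcp [491.8 323.6 291.8] jaw 72.4 q7 0.63 open 88.1 F [ 1.4  0.3 -0.4]
  shift [0.0022 0.0008 0.0018] turn 0.006 rows>=0.1
```

View pics/w1.png

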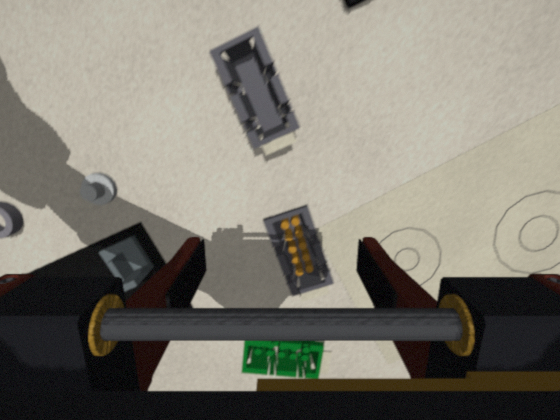

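```bash
python3 - <<'E'
from h import *
z=np.load("pics/top0.npz"); im,d=z["im"],z["d"]; m=camera_model("top"); W=cloud(d,m,m["world_from_camera"])
for n,(u0,u1,v0,v1) in dict(full=(112,160,160,230),empty=(105,148,250,325)).items():
    w=W[v0:v1,u0:u1].reshape(-1,3); c=im[v0:v1,u0:u1].reshape(-1,3).mean(1); k=(w[:,2]>38)&(w[:,2]<60)
    b=(c>110)
    print(n,"dark rim",[np.round(x,1) for x in rect(w[k&~b])],"bright",w[k&b].mean(0).round(1),(k&b).sum(), "x range",np.percentile(w[k&b][:,0],[5,50,95]).round())
    # x histogram
    h,e=np.histogram(w[k][:,0],20); print(h,e.round()[[0,-1]])
a=cv2.resize(im[150:240,95:180,::-1],None,fx=5,fy=5,interpolation=cv2.INTER_CUBIC)
w=np.load("pics/w1.npz"); b=cv2.resize(w["im"][190:310,240:350,::-1],(412,450),interpolation=cv2.INTER_CUBIC); cv2.imwrite("pics/c2.png",np.hstack([a[:450],b])[:, :800])
Ww=w["W"];c=w["im"].mean(-1)
for n,(u0,u1,v0,v1) in dict(full=(240,350,190,310),empty=(195,310,15,170)).items():
    p=Ww[v0:v1,u0:u1].reshape(-1,3);cc=c[v0:v1,u0:u1].ravel();k=(p[:,2]>38)&(p[:,2]<60)
    print("wrist",n,[np.round(x,1) for x in rect(p[k&(cc<110)])],"bright",(k&(cc>110)).sum(),p[k&(cc>110)].mean(0).round(1), "all",[np.round(x,1) for x in rect(p[k])])
E
```

```text
full dark rim [array([603.5, 320. ]), array([128.5,  67.9]), np.float64(1.8)] bright [669.4 324.1  48.5] 101 x range [667. 674. 681.]
[91 34 33 34 35 29 14 15 40 31 35 35 25 14 30 35 69 73 54 38] [539. 682.]
empty dark rim [array([380.4, 332.1]), array([134.9,  68.6]), np.float64(6.1)] bright [444.9 340.1  48.2] 106 x range [441. 447. 453.]
[60 65 40 44 43 40 26 15 33 41 42 47 28 15 22 38 54 84 63 52] [310. 455.]
wrist full [array([605. , 316.8]), array([127.9,  68.6]), np.float64(1.9)] bright 385 [638.5 325.5  49. ] all [array([612. , 317.1]), array([141.8,  68.6]), np.float64(1.9)]
wrist empty [array([379.6, 327.8]), array([124.9,  65.8]), np.float64(5.8)] bright 803 [396.  340.2  50.1] all [array([385.1, 329.6]), array([141.,  68.]), np.float64(5.9)]
```

View pics/c2.png

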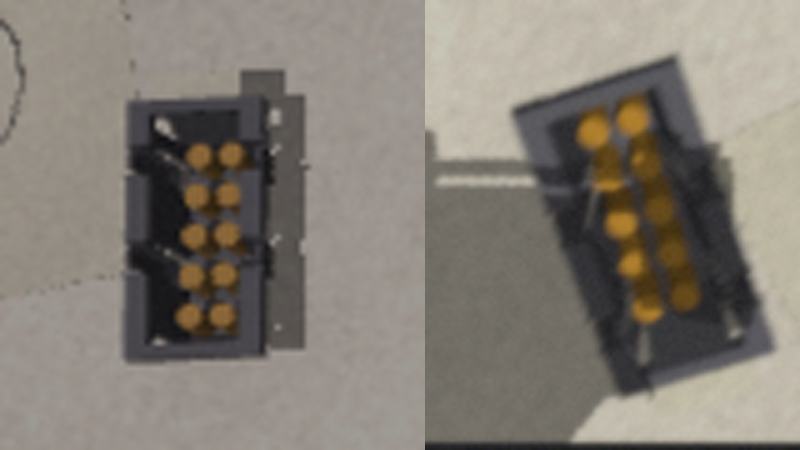

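Both ledges lie at the +x (far) end: bright points at z≈48 near x=669 for the full tote and x=445 for the empty one. The empty tote therefore needs a half turn. The parts are distinct: the empty grey tote is at wrist pixel (255,95), the full grey tote with brass pins at (298,250). The green one at (283,357) is the look-alike, so I leave it alone.

```bash
python3 -c "
from h import *
go(380,330,140,96)"
```

```text
t=1.4 tcp [494.5 319.  290.8] jaw 72.0 q7 0.63 open 87.4 F [ 1.7 -2.8 -0.3]
  shift [ 0.1128 -0.0246  0.1505] turn -0.418 rows>=4.5
```

Request:
{"fn": "carry_out", "kwargs": {
  "moves": [0.025,-0.005,0.03,-0.09,0.045,-0.01,0.06,-0.18,0.068,-0.015,0.09,-0.27,0.09,-0.02,0.12,-0.36,0.113,-0.025,0.15,-0.418]
}}

```text
time: 1.82
tool_pos: [373.1, 335.6, 139.4]
eef_rot: [0.183, -3.136, -0.0]
wrist_force: [0.8, 1.3, -0.7]
opening: 88.1
```

Request:
{"fn": "carry_out", "kwargs": {
  "moves": [0,0,0,0,0,0,0,0,0,0,0,0]
}}

```text
time: 2.07
tool_pos: [375.3, 336.2, 141.2]
eef_rot: [-0.175, 3.136, 0.001]
wrist_force: [0.8, -0.2, -0.2]
opening: 88.0
```

```bash
python3 - <<'E'
from h import *
go(380,330,140,96)
im,d,W,T=wrist(); cv2.imwrite("pics/w2.png",im[:,:,::-1])
p=W.reshape(-1,3);c=im.mean(-1).ravel();k=(d.ravel()>0)&(p[:,2]>40)&(p[:,2]<56)&(abs(p[:,0]-380)<110)&(abs(p[:,1]-330)<60)
print([np.round(x,1) for x in rect(p[k])],p[k].mean(0),[np.round(x,1) for x in rect(p[k&(c<110)])])
go(380,330,140,96)
E
```

```text
t=2.1 tcp [375.3 336.2 141.2] jaw 96.4 q7 0.85 open 88.0 F [ 0.8 -0.2 -0.2]
  shift [-0.004  -0.0067  0.0012] turn 0.006 rows>=0.2
[array([385.4, 329.6]), array([141.3,  68. ]), np.float64(6.2)] [383.7440084  329.16506867  49.49328281] [array([384.9, 329.4]), array([140.,  68.]), np.float64(6.4)]
t=2.1 tcp [376.  336.5 141.7] jaw 96.3 q7 0.85 open 88.4 F [0.3 0.2 0.2]
  shift [-0.0033 -0.0069  0.0017] turn 0.006 rows>=0.2
```

View pics/w2.png

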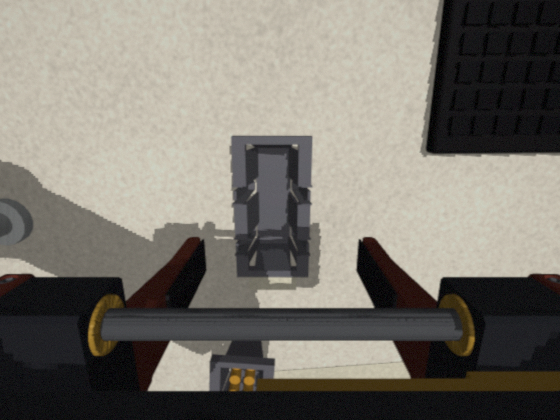

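The wrist view shows the empty tote at (273,205), its white ledge at (282,278), square to the jaws. Its centre comes out at (378.5, 329) with yaw 6.2°.

```bash
python3 -c "
from h import *
go(378.5,329,27,96.2)"
```

```text
t=2.1 tcp [376.  336.5 141.7] jaw 96.3 q7 0.85 open 88.4 F [0.3 0.2 0.2]
  shift [-0.0015 -0.0078  0.1147] turn 0.002 rows>=2.8
```

Request:
{"fn": "carry_out", "kwargs": {
  "moves": [-0.0015,-0.0075,0.03,0,-0.0015,-0.0075,0.06,0,-0.0015,-0.0075,0.09,0,-0.0015,-0.0075,0.114,0,-0.0015,-0.0075,0.114,0]
}}

```text
time: 2.53
tool_pos: [376.6, 327.1, 24.0]
eef_rot: [0.173, -3.134, 0.005]
wrist_force: [-0.3, 0.5, 0.3]
opening: 88.0
```

Request:
{"fn": "carry_out", "kwargs": {
  "moves": [0,0,0,0,0,0,0,0,0,0,0,0,0,0,0,0,0,0,0,0],
  "grip": 255
}}

```text
time: 2.95
tool_pos: [378.0, 329.6, 28.4]
eef_rot: [-0.175, 3.134, 0.004]
wrist_force: [0.3, -0.9, 8.8]
opening: 65.5
```

Request:
{"fn": "carry_out", "kwargs": {
  "moves": [0,0,0,0,0,0,0,0,0,0,0,0,0,0,0,0]
}}

```text
time: 3.28
tool_pos: [378.0, 329.6, 28.4]
eef_rot: [-0.175, 3.134, 0.004]
wrist_force: [0.4, -1.3, 8.2]
opening: 65.9
```

Request:
{"fn": "carry_out", "kwargs": {
  "moves": [0,0,-0.02,0,0,0,-0.05,0,0,0,-0.08,0,0,0,-0.11,0,0,0,-0.13,0]
}}

```text
time: 3.7
tool_pos: [377.5, 329.2, 160.1]
eef_rot: [-0.176, 3.134, 0.004]
wrist_force: [1.1, 0.7, -0.3]
opening: 65.7
```

Request:
{"fn": "carry_out", "kwargs": {
  "moves": [0,0,0,0.1,0,0,0,0.22,0,0,0,0.34,0,0,0,0.46,0,0,0,0.58]
}}

```text
time: 4.12
tool_pos: [376.7, 328.6, 157.4]
eef_rot: [0.737, 3.054, 0.002]
wrist_force: [0.1, -1.0, -0.6]
opening: 65.7
```

Request:
{"fn": "carry_out", "kwargs": {
  "moves": [0,0,0,0.12,0,0,0,0.24,0,0,0,0.36,0,0,0,0.48,0,0,0,0.6]
}}

```text
time: 4.53
tool_pos: [376.7, 328.6, 157.3]
eef_rot: [-1.607, -2.699, -0.001]
wrist_force: [-0.3, -0.8, -1.3]
opening: 65.5
```

Request:
{"fn": "carry_out", "kwargs": {
  "moves": [0,0,0,0.12,0,0,0,0.24,0,0,0,0.36,0,0,0,0.48,0,0,0,0.6]
}}

```text
time: 4.95
tool_pos: [376.7, 328.7, 157.3]
eef_rot: [-2.332, -2.104, -0.001]
wrist_force: [0.1, 0.3, -0.5]
opening: 65.7
```

Request:
{"fn": "carry_out", "kwargs": {
  "moves": [0,0,0,0.12,0,0,0,0.24,0,0,0,0.36,0,0,0,0.48,0,0,0,0.6]
}}

```text
time: 5.37
tool_pos: [376.6, 328.7, 157.3]
eef_rot: [-2.849, -1.321, -0.001]
wrist_force: [0.8, 0.2, -1.4]
opening: 65.6
```

```bash
python3 -c "
from h import *
go(530,323,155,-88.2)"
```

```text
t=5.4 tcp [376.6 328.7 157.3] jaw -40.3 q7 -1.35 open 65.6 F [ 0.8  0.2 -1.4]
  shift [0.0948 0.1207 0.0023] turn 0.837 rows>=6.7
```

Request:
{"fn": "carry_out", "kwargs": {
  "moves": [0.018,0.022,0,0.115,0.035,0.045,0,0.23,0.053,0.067,0,0.35,0.07,0.09,0,0.47,0.07,0.09,0,0.59]
}}

```text
time: 5.78
tool_pos: [496.1, 323.4, 158.1]
eef_rot: [-3.112, -0.43, -0.008]
wrist_force: [-0.5, -0.2, -1.3]
opening: 65.8
```

Request:
{"fn": "carry_out", "kwargs": {
  "moves": [0,0,0,0.12,0,0,0,0.247,0,0,0,0.247,0,0,0,0.247]
}}

```text
time: 6.12
tool_pos: [490.5, 324.7, 156.9]
eef_rot: [-3.141, -0.064, 0.0]
wrist_force: [-0.5, 0.3, -1.3]
opening: 65.9
```

```bash
python3 - <<'E'
from h import *
im,d,W,T=wrist(); cv2.imwrite("pics/w3.png",im[:,:,::-1])
p=W.reshape(-1,3);c=im.mean(-1).ravel();k=(d.ravel()>0)&(p[:,2]>40)&(p[:,2]<58)&(abs(p[:,0]-605)<110)&(abs(p[:,1]-320)<60)
print(k.sum(),[np.round(x,1) for x in rect(p[k])],p[k].mean(0))
go(604,320,158,-88.2)
E
```

```text
4146 [array([602.1, 317.9]), array([111.4,  68.5]), np.float64(1.5)] [600.16106821 317.06268885  49.24488889]
t=6.2 tcp [490.5 324.7 157. ] jaw -87.6 q7 -1.86 open 65.8 F [-0.4  0.3 -0.4]
  shift [ 0.1132  0.0094 -0.0011] turn 0.010 rows>=2.7
```

View pics/w3.png

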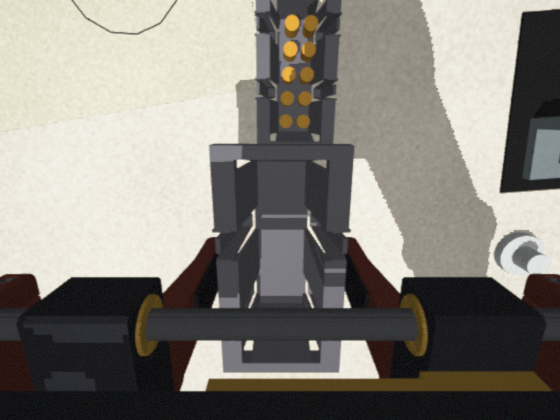

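```bash
python3 - <<'E'
from h import *
im,d,W,T=wrist()
p=W.reshape(-1,3);k=(d.ravel()>0)&(p[:,2]>150)&(p[:,2]<192)&(abs(p[:,0]-490)<85)&(abs(p[:,1]-323)<34)&(im.reshape(-1,3).std(1)<12)
v=np.repeat(np.arange(420),560)
print(k.sum(),np.percentile(p[k],[1,50,99],0).round(1))
k2=k&(v<232)&(p[:,2]>168); q=p[k2]; print(len(q),[np.round(x,1) for x in rect(q)]); A=np.c_[q[:,:2]-[490,323],np.ones(len(q))]; print("plane",np.linalg.lstsq(A,q[:,2],rcond=None)[0])
b=(v>345)&(v<376)&(d.ravel()>0)&(abs(p[:,1]-323)<30); print("rear",np.percentile(p[b],[2,50,98],0).round(1))
go(603.5,317.7,120,-88.3)
E
```

```text
16007 [[425.6 292.3 151.4]
 [499.5 318.9 178.6]
 [555.6 356.6 185.2]]
5934 [array([534.6, 325.5]), array([42. , 64.5]), np.float64(2.4)]
plane [ 2.36322916e-02 -2.69533340e-03  1.77079406e+02]
rear [[425.5 293.4 168.2]
 [435.1 322.1 178.5]
 [511.2 351.8 255.9]]
t=6.2 tcp [490.5 324.7 156.9] jaw -87.7 q7 -1.86 open 65.2 F [ 0.1  0.8 -1.2]
  shift [0.1126 0.0116 0.0369] turn 0.011 rows>=2.9
```

Request:
{"fn": "carry_out", "kwargs": {
  "moves": [0.028,0.003,0.009,0.01,0.056,0.006,0.018,0.01,0.084,0.009,0.027,0.01,0.1125,0.0105,0.037,0.01,0.1125,0.0105,0.037,0.01]
}}

```text
time: 6.63
tool_pos: [607.4, 316.0, 118.1]
eef_rot: [3.139, 0.041, 0.003]
wrist_force: [-0.9, -0.9, -0.1]
opening: 65.5
```

Request:
{"fn": "carry_out", "kwargs": {
  "moves": [0,0,0,0,0,0,0,0,0,0,0,0]
}}

```text
time: 6.88
tool_pos: [602.6, 318.7, 120.0]
eef_rot: [-3.14, -0.045, 0.001]
wrist_force: [0.1, 0.0, -0.7]
opening: 65.5
```

```bash
python3 - <<'E'
from h import *
go(603.3,318.9,72,-88.3)
E
```

```text
t=6.9 tcp [602.6 318.7 120. ] jaw -88.4 q7 -1.73 open 65.5 F [ 0.1  0.  -0.7]
  shift [ 0.0007 -0.0001  0.048 ] turn -0.001 rows>=1.2
```

Request:
{"fn": "carry_out", "kwargs": {
  "moves": [0.0007,0,0.01,0,0.0007,0,0.02,0,0.0007,0,0.03,0,0.0007,0,0.038,0,0.0007,0,0.044,0]
}}

```text
time: 7.3
tool_pos: [603.2, 318.0, 73.9]
eef_rot: [3.14, 0.043, -0.003]
wrist_force: [0.0, -0.8, -0.9]
opening: 65.9
```

Request:
{"fn": "carry_out", "kwargs": {
  "moves": [0,0,0.002,0,0,0,0.004,0,0,0,0.005,0,0,0,0.005,0]
}}

```text
time: 7.63
tool_pos: [604.5, 318.1, 70.8]
eef_rot: [-3.141, -0.042, -0.001]
wrist_force: [0.2, 0.3, -0.5]
opening: 65.7
```

```bash
python3 - <<'E'
from h import *
go(603.3,318.9,71,-88.3)
E
```

```text
t=7.6 tcp [604.5 318.1  70.8] jaw -88.5 q7 -1.70 open 65.7 F [ 0.2  0.3 -0.5]
  shift [-0.0012 -0.0008 -0.0002] turn -0.003 rows>=0.0
```

Request:
{"fn": "carry_out", "kwargs": {
  "moves": [-0.001,-0.0005,0.001,0,-0.001,-0.0005,0.002,0,-0.001,-0.0005,0.002,0,-0.001,-0.0005,0.002,0]
}}

```text
time: 7.97
tool_pos: [604.4, 318.3, 70.4]
eef_rot: [-3.141, -0.041, -0.003]
wrist_force: [-2.1, -1.9, 7.6]
opening: 65.8
```

Request:
{"fn": "carry_out", "kwargs": {
  "moves": [0,0,0.001,0,0,0,0.001,0,0,0,0.001,0]
}}

```text
time: 8.22
tool_pos: [604.4, 318.3, 70.4]
eef_rot: [-3.14, -0.041, -0.003]
wrist_force: [-4.2, -2.1, 14.4]
opening: 65.8
```

Contact came at z 70.4, as predicted for seated. I release and rise.

Request:
{"fn": "carry_out", "kwargs": {
  "moves": [0,0,-0.001,0,0,0,-0.001,0,0,0,-0.001,0,0,0,-0.001,0,0,0,-0.001,0],
  "grip": 0
}}

```text
time: 8.63
tool_pos: [603.1, 318.7, 68.4]
eef_rot: [3.141, 0.042, -0.0]
wrist_force: [-0.3, -0.3, -0.1]
opening: 87.7
```

Request:
{"fn": "carry_out", "kwargs": {
  "moves": [0,0,-0.03,0,0,0,-0.06,0,0,0,-0.1,0,0,0,-0.14,0,0,0,-0.14,0]
}}

```text
time: 9.05
tool_pos: [607.6, 319.4, 217.1]
eef_rot: [-3.135, -0.041, -0.017]
wrist_force: [1.2, -1.3, 1.0]
opening: 87.8
```

Request:
{"fn": "carry_out", "kwargs": {
  "moves": [0,0,0,0,0,0,0,0]
}}

```text
time: 9.22
tool_pos: [602.8, 318.7, 208.1]
eef_rot: [-3.141, -0.042, 0.001]
wrist_force: [-0.1, 0.1, 0.0]
opening: 88.1
```

```bash
python3 - <<'E'
from h import *
go(430,-102,140,-97)
im,d=get_image("scene"); cv2.imwrite("pics/s1.png",cv2.resize(im[130:250,280:450,::-1],None,fx=4,fy=4,interpolation=cv2.INTER_CUBIC))
im,d,W,T=wrist()
p=W.reshape(-1,3);k=(d.ravel()>0)&(p[:,2]>80)&(p[:,2]<105)&(abs(p[:,0]-605)<110)&(abs(p[:,1]-320)<60)
q=p[k];print(k.sum(),[np.round(x,1) for x in rect(p[k])],q.mean(0)); A=np.c_[q[:,:2]-[604,319],np.ones(len(q))]; print("plane",np.linalg.lstsq(A,q[:,2],rcond=None)[0])
E
```

```text
t=9.2 tcp [602.8 318.7 208.1] jaw -88.5 q7 -1.78 open 88.1 F [-0.1  0.1  0. ]
  shift [-0.184   0.4159  0.0682] turn 0.149 rows>=11.0
4821 [array([598.1, 319.5]), array([141.3,  68.3]), np.float64(1.7)] [599.6855102  319.40025843  91.18251292]
plane [ 8.30717357e-03 -8.20472419e-04  9.12186825e+01]
```

View pics/s1.png

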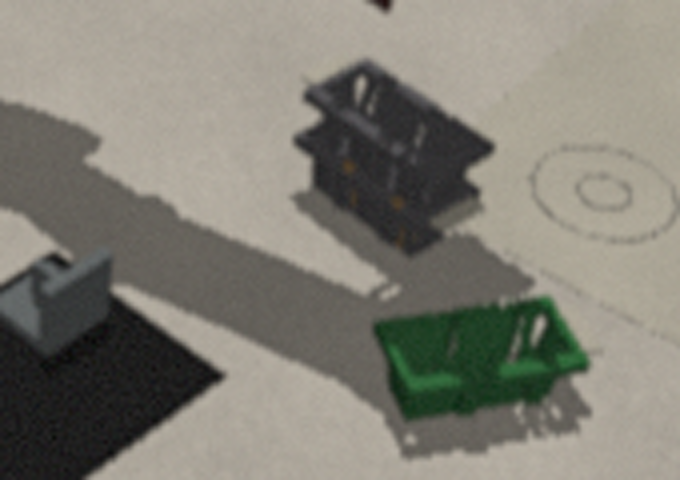

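Viewed: the empty tote is seated on the full one, level, with its ledge at the robot's end (crop about (400,150)), and the rim at z 91. The green tote is untouched. Next is the hub.

```bash
python3 - <<'E'
from h import *
go(380,-228,140,-83.5)
E
```

```text
t=9.3 tcp [602.2 318.5 206.8] jaw -88.5 q7 -1.78 open 87.9 F [-0.3  1.2 -0.7]
  shift [-0.2367  0.5402  0.0681] turn -0.086 rows>=14.2
```

Request:
{"fn": "carry_out", "kwargs": {
  "moves": [-0.014,0.032,0,0,-0.028,0.064,0,0,-0.042,0.096,0,0,-0.056,0.128,0,0,-0.07,0.16,0,0]
}}

```text
time: 9.73
tool_pos: [535.8, 155.2, 207.1]
eef_rot: [3.14, 0.043, -0.004]
wrist_force: [0.6, -1.1, 0.5]
opening: 87.9
```

Request:
{"fn": "carry_out", "kwargs": {
  "moves": [-0.014,0.032,0,-0.02,-0.028,0.064,0,-0.04,-0.042,0.096,0,-0.06,-0.056,0.128,0,-0.086,-0.07,0.16,0,-0.086]
}}

```text
time: 10.15
tool_pos: [470.1, -6.4, 207.6]
eef_rot: [3.136, 0.18, -0.003]
wrist_force: [0.1, -0.4, 0.8]
opening: 87.7
```

```bash
python3 - <<'E'
from h import *
go(380,-228,140,-83.5)
E
```

```text
t=10.2 tcp [470.1  -6.4 207.6] jaw -83.4 q7 -1.37 open 87.7 F [ 0.1 -0.4  0.8]
  shift [-0.1147  0.2099  0.0679] turn 0.001 rows>=6.0
```

Request:
{"fn": "carry_out", "kwargs": {
  "moves": [-0.016,0.03,0.01,0,-0.032,0.06,0.02,0,-0.048,0.09,0.03,0,-0.064,0.12,0.04,0,-0.08,0.15,0.05,0]
}}

```text
time: 10.57
tool_pos: [407.6, -164.0, 157.4]
eef_rot: [-3.136, -0.178, 0.003]
wrist_force: [1.3, 0.3, 0.6]
opening: 87.7
```

Request:
{"fn": "carry_out", "kwargs": {
  "moves": [-0.016,0.03,0.01,0,-0.035,0.06,0.018,0,-0.035,0.06,0.018,0,-0.035,0.06,0.018,0,-0.035,0.06,0.018,0]
}}

```text
time: 10.98
tool_pos: [380.9, -226.1, 140.1]
eef_rot: [-3.136, -0.177, 0.002]
wrist_force: [0.5, -0.5, -0.1]
opening: 88.1
```

```bash
cat >> h.py <<'E'
def disc(W,d,x,y,z0,z1,r=45):
    p=W[d>0].reshape(-1,3); k=(p[:,2]>z0)&(p[:,2]<z1)&(np.hypot(p[:,0]-x,p[:,1]-y)<r); q=p[k]
    (c,rad)=cv2.minEnclosingCircle(q[:,:2].astype(np.float32)) if len(q)>5 else ((0,0),0)
    print("disc z%g-%g n=%d mean"%(z0,z1,len(q)),q.mean(0).round(1),"rect",[np.round(v,1) for v in rect(q)],"circ",np.round(c,1),round(rad,1)); return q
E
python3 - <<'E'
from h import *
im,d,W,T=wrist(); cv2.imwrite("pics/w4.png",im[:,:,::-1])
disc(W,d,375,-228,44,58); disc(W,d,375,-228,8,18);disc(W,d,429,-104,17,28)
go(374.5,-228,16,-83.5)
E
```

```text
disc z44-58 n=1315 mean [ 376.9 -229.    50.6] rect [array([ 376.2, -229.3]), array([35.2, 34.9]), np.float64(7.5)] circ [ 376.1 -229.2] 17.9
disc z8-18 n=1610 mean [ 385.2 -227.6   12.8] rect [array([ 377.5, -228.8]), array([60.3, 63. ]), np.float64(11.7)] circ [ 375.7 -228.9] 32.0
disc z17-28 n=1983 mean [ 431.5 -105.3   22.4] rect [array([ 430.6, -105.1]), array([52.7, 52.9]), np.float64(82.9)] circ [ 430.7 -104.6] 27.1
t=11.0 tcp [ 381.5 -225.5  140.3] jaw -83.4 q7 -0.72 open 87.9 F [ 0.1  0.4 -0.6]
  shift [-0.0071  0.0017  0.1243] turn 0.001 rows>=3.0
```

View pics/w4.png

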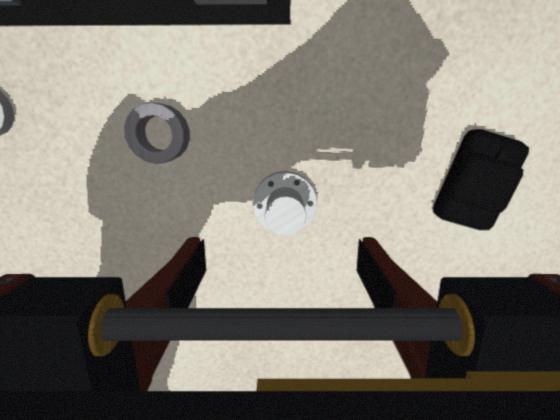

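The hub is upright at wrist pixel (286,205), which gives (376, -229). The ring at (157,130) gives (431, -105). Now I grip the boss.

```bash
python3 - <<'E'
from h import *
go(376,-229,17,-83.5)
E
```

```text
t=11.0 tcp [ 381.5 -225.5  140.3] jaw -83.4 q7 -0.72 open 87.9 F [ 0.1  0.4 -0.6]
  shift [-0.0058  0.0029  0.1233] turn 0.001 rows>=3.0
```

Request:
{"fn": "carry_out", "kwargs": {
  "moves": [-0.0055,0.003,0.03,0,-0.0055,0.003,0.06,0,-0.0055,0.003,0.09,0,-0.0055,0.003,0.11,0,-0.0055,0.003,0.123,0]
}}

```text
time: 11.45
tool_pos: [376.2, -227.9, 15.6]
eef_rot: [-3.135, -0.183, 0.004]
wrist_force: [0.1, 0.2, 0.5]
opening: 88.2
```

Request:
{"fn": "carry_out", "kwargs": {
  "moves": [0,0,0,0,0,0,0,0,0,0,0,0]
}}

```text
time: 11.7
tool_pos: [377.1, -229.7, 18.3]
eef_rot: [3.136, 0.18, 0.002]
wrist_force: [0.1, -0.3, -0.6]
opening: 88.0
```

```bash
python3 - <<'E'
from h import *
go(376,-229,17,-83.5)
E
```

```text
t=11.7 tcp [ 377.1 -229.7   18.3] jaw -83.4 q7 -0.44 open 88.0 F [ 0.1 -0.3 -0.6]
  shift [-0.001  -0.0008  0.0013] turn 0.001 rows>=0.0
```

Request:
{"fn": "carry_out", "kwargs": {
  "moves": [-0.001,0,0.001,0,-0.001,0,0.001,0,-0.001,0,0.001,0,-0.001,0,0.001,0,-0.001,0,0.001,0],
  "grip": 255
}}

```text
time: 12.12
tool_pos: [375.3, -230.3, 16.9]
eef_rot: [3.137, 0.177, 0.001]
wrist_force: [-0.2, -0.2, -0.2]
opening: 58.1
```

Request:
{"fn": "carry_out", "kwargs": {
  "moves": [0,0,0,0,0,0,0,0,0,0,0,0,0,0,0,0,0,0,0,0]
}}

```text
time: 12.53
tool_pos: [375.1, -230.4, 16.6]
eef_rot: [-3.137, -0.177, 0.0]
wrist_force: [-0.0, 0.0, 1.1]
opening: 34.8
```

Request:
{"fn": "carry_out", "kwargs": {
  "moves": [0,0,-0.02,0,0,0,-0.05,0,0,0,-0.08,0,0,0,-0.1,0,0,0,-0.11,0]
}}

```text
time: 12.95
tool_pos: [375.6, -230.8, 128.5]
eef_rot: [3.136, 0.176, 0.003]
wrist_force: [-0.2, -0.4, -2.5]
opening: 34.9
```

```bash
python3 - <<'E'
from h import *
go(655,-150,125,-83.5)
E
```

```text
t=12.9 tcp [ 375.6 -230.8  128.5] jaw -83.6 q7 -0.66 open 34.9 F [-0.2 -0.4 -2.5]
  shift [ 0.2866 -0.049   0.0041] turn -0.001 rows>=7.0
```

Request:
{"fn": "carry_out", "kwargs": {
  "moves": [0.025,0,0,0,0.05,0,0,0,0.075,0,0,0,0.1,0,0,0,0.12,0,0,0]
}}

```text
time: 13.37
tool_pos: [495.9, -216.0, 126.2]
eef_rot: [-3.136, -0.179, 0.0]
wrist_force: [-0.5, 0.1, -2.0]
opening: 34.9
```

Request:
{"fn": "carry_out", "kwargs": {
  "moves": [0,0,0,0,0,0,0,0,0,0,0,0]
}}

```text
time: 13.62
tool_pos: [493.0, -216.9, 126.1]
eef_rot: [-3.136, -0.176, 0.003]
wrist_force: [0.1, -1.0, -2.9]
opening: 35.0
```

```bash
python3 - <<'E'
from h import *
im,d,W,T=wrist(); cv2.imwrite("pics/w5.png",im[:,:,::-1])
p=W[d>0].reshape(-1,3)
k=(p[:,2]>38)&(p[:,2]<56)&(abs(p[:,0]-574)<50)&(abs(p[:,1]+158)<50);q=p[k]
r=rect(q);print("vblock",len(q),r,q.mean(0))
k=(p[:,2]>-5)&(p[:,2]<8)&(im[d>0].sum(-1)<90)&(p[:,0]>500)&(abs(p[:,0]-602)<110)&(abs(p[:,1]+50)<200);print("mat",rect(p[k]))
go(655,-150,125,-83.5)
E
```

```text
vblock 4494 ((575.0255126953125, -160.42440795898438), (59.85310363769531, 60.463008880615234), 6.45756196975708) [ 575.8635715  -159.52602105   46.69642807]
mat ((584.377197265625, -76.91850280761719), (125.81285095214844, 261.8462219238281), 6.46550178527832)
t=13.7 tcp [ 492.8 -217.   126.3] jaw -83.6 q7 -0.72 open 34.7 F [ 0.3 -0.2 -3.2]
  shift [ 0.1686 -0.0485  0.0011] turn -0.002 rows>=4.2
```

View pics/w5.png

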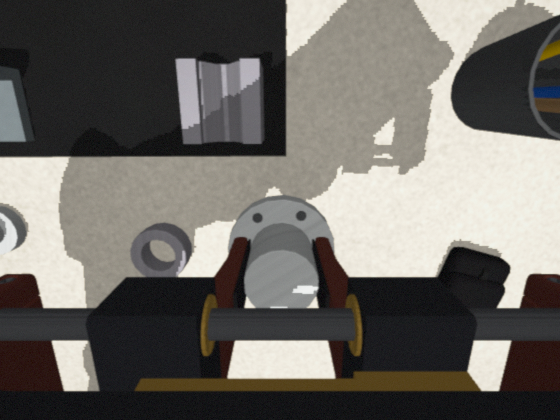

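Hub held level between the fingers at (282,260); V-block at (222,100), giving (575, -160) with yaw 6.5°. The hub's place is therefore (656, -151).

```bash
python3 - <<'E'
from h import *
go(656.3,-151,60,-83.5)
E
```

```text
t=13.7 tcp [ 492.8 -217.   126.3] jaw -83.6 q7 -0.72 open 34.7 F [ 0.3 -0.2 -3.2]
  shift [ 0.1699 -0.0474  0.066 ] turn -0.002 rows>=4.5
```

Request:
{"fn": "carry_out", "kwargs": {
  "moves": [0.034,-0.01,0,0,0.068,-0.02,0,0,0.102,-0.03,0,0,0.136,-0.04,0,0,0.17,-0.047,0,0]
}}

```text
time: 14.08
tool_pos: [658.3, -149.8, 126.5]
eef_rot: [-3.135, -0.176, 0.001]
wrist_force: [0.9, -0.3, -2.3]
opening: 34.7
```

Request:
{"fn": "carry_out", "kwargs": {
  "moves": [0,0,0,0,0,0,0.02,0,0,0,0.04,0,0,0,0.06,0,0,0,0.06,0]
}}

```text
time: 14.5
tool_pos: [654.2, -150.4, 62.7]
eef_rot: [-3.135, -0.175, 0.011]
wrist_force: [-1.1, 1.0, -1.9]
opening: 35.2
```

```bash
python3 - <<'E'
from h import *
go(656.3,-151,20,-83.5)
E
```

```text
t=14.5 tcp [ 654.2 -150.4   62.7] jaw -83.6 q7 -0.85 open 35.2 F [-1.1  1.  -1.9]
  shift [0.0023 0.0009 0.0427] turn -0.002 rows>=1.0
```

Request:
{"fn": "carry_out", "kwargs": {
  "moves": [0.001,0.0005,0.01,0,0.001,0.0005,0.02,0,0.001,0.0005,0.029,0,0.001,0.0005,0.036,0,0.001,0.0005,0.039,0]
}}

```text
time: 14.92
tool_pos: [658.6, -151.2, 26.7]
eef_rot: [-3.136, -0.177, 0.002]
wrist_force: [-0.8, 0.6, -2.4]
opening: 34.7
```

Request:
{"fn": "carry_out", "kwargs": {
  "moves": [0,0,0.001,0,0,0,0.002,0,0,0,0.002,0,0,0,0.002,0]
}}

```text
time: 15.25
tool_pos: [659.3, -151.5, 26.1]
eef_rot: [3.136, 0.177, 0.001]
wrist_force: [0.1, 0.2, -2.2]
opening: 34.8
```

Request:
{"fn": "carry_out", "kwargs": {
  "moves": [-0.0025,0,0.002,0,-0.0025,0,0.004,0,-0.0025,0,0.006,0,-0.0025,0,0.006,0,-0.0025,0,0.006,0]
}}

```text
time: 15.67
tool_pos: [656.4, -151.7, 19.6]
eef_rot: [-3.137, -0.177, 0.0]
wrist_force: [-1.0, -0.3, -0.8]
opening: 34.9
```

Request:
{"fn": "carry_out", "kwargs": {
  "moves": [0,0,0.001,0,0,0,0.001,0,0,0,0.001,0]
}}

```text
time: 15.92
tool_pos: [656.4, -151.7, 19.6]
eef_rot: [-3.136, -0.177, 0.0]
wrist_force: [-4.3, 2.3, 7.7]
opening: 34.6
```

Request:
{"fn": "carry_out", "kwargs": {
  "moves": [0,0,-0.0005,0,0,0,-0.0005,0,0,0,-0.0005,0,0,0,-0.0005,0,0,0,-0.0005,0],
  "grip": 0
}}

```text
time: 16.33
tool_pos: [656.6, -151.7, 19.0]
eef_rot: [3.137, 0.177, 0.0]
wrist_force: [-0.5, -0.1, 0.2]
opening: 64.8
```

Request:
{"fn": "carry_out", "kwargs": {
  "moves": [0,0,-0.01,0,0,0,-0.03,0,0,0,-0.06,0,0,0,-0.09,0,0,0,-0.12,0]
}}

```text
time: 16.75
tool_pos: [656.3, -151.9, 141.0]
eef_rot: [3.136, 0.176, -0.0]
wrist_force: [0.6, -0.2, 0.1]
opening: 87.9
```

```bash
python3 - <<'E'
from h import *
go(430,60,140,-83.5)
E
```

```text
t=16.8 tcp [ 656.3 -151.9  141. ] jaw -83.6 q7 -0.89 open 87.9 F [ 0.6 -0.2  0.1]
  shift [-0.2011 -0.2359  0.001 ] turn -0.001 rows>=7.4
```

Request:
{"fn": "carry_out", "kwargs": {
  "moves": [-0.025,-0.03,0,0,-0.05,-0.059,0,0,-0.075,-0.088,0,0,-0.1,-0.118,0,0,-0.125,-0.147,0,0]
}}

```text
time: 17.17
tool_pos: [514.4, -18.7, 139.6]
eef_rot: [-3.136, -0.176, -0.001]
wrist_force: [1.4, 1.0, 0.1]
opening: 87.8
```

Request:
{"fn": "carry_out", "kwargs": {
  "moves": [-0.025,-0.03,0,0,-0.05,-0.059,0,0,-0.075,-0.088,0,0,-0.076,-0.089,0,0,-0.076,-0.089,0,0]
}}

```text
time: 17.58
tool_pos: [428.9, 62.6, 139.5]
eef_rot: [-3.134, -0.185, 0.001]
wrist_force: [0.7, -1.0, 0.1]
opening: 88.1
```

```bash
python3 - <<'E'
from h import *
im,d,W,T=wrist()
q=disc(W,d,431,59,26,42);disc(W,d,431,59,8,18)
go(q[:,0].mean(),q[:,1].mean(),15,-83.5)
go(*np.array(cv2.minEnclosingCircle(q[:,:2].astype(np.float32))[0]),15.5,-83.5)
E
```

```text
disc z26-42 n=561 mean [434.   58.9  34.3] rect [array([433.3,  58.8]), array([23.3, 23.2]), np.float64(64.6)] circ [432.9  58.8] 12.1
disc z8-18 n=1211 mean [436.1  59.3  12.8] rect [array([433.5,  59. ]), array([46.9, 47.3]), np.float64(5.7)] circ [432.9  59. ] 24.1
t=17.6 tcp [430.4  61.1 139.7] jaw -83.4 q7 -1.38 open 87.8 F [ 0.9 -0.9  1. ]
  shift [0.0031 0.0027 0.1247] turn 0.002 rows>=3.0
t=17.6 tcp [430.4  61.1 139.7] jaw -83.4 q7 -1.38 open 87.8 F [ 0.9 -0.9  1. ]
  shift [0.0021 0.0028 0.1242] turn 0.002 rows>=3.0
```

Request:
{"fn": "carry_out", "kwargs": {
  "moves": [0.002,0.0025,0.03,0,0.002,0.0025,0.06,0,0.002,0.0025,0.09,0,0.002,0.0025,0.09,0,0.002,0.0025,0.09,0]
}}

```text
time: 18.05
tool_pos: [432.8, 55.7, 48.9]
eef_rot: [3.135, 0.171, -0.003]
wrist_force: [0.4, -0.3, -0.1]
opening: 87.7
```

```bash
python3 - <<'E'
from h import *
im,d,W,T=wrist()
q=disc(W,d,432,59,28,42,30)
go(432.5,58.9,15.5,-83.5)
E
```

```text
disc z28-42 n=1150 mean [434.4  58.7  34.4] rect [array([433.4,  58.6]), array([23.7, 23.4]), np.float64(36.8)] circ [433.1  58.8] 12.1
t=18.1 tcp [433.7  56.2  49.9] jaw -83.7 q7 -1.16 open 88.0 F [ 0.3 -0.5  0.2]
  shift [-0.0009 -0.0028  0.0344] turn -0.004 rows>=0.8
```

Cap at (433, 58.8). I go down and grip the knob.

Request:
{"fn": "carry_out", "kwargs": {
  "moves": [-0.001,-0.0025,0.012,0,-0.001,-0.0025,0.024,0,-0.001,-0.0025,0.034,0,-0.001,-0.0025,0.034,0,-0.001,-0.0025,0.034,0]
}}

```text
time: 18.52
tool_pos: [432.6, 60.2, 16.5]
eef_rot: [-3.136, -0.176, -0.003]
wrist_force: [-0.1, -0.7, 0.7]
opening: 87.9
```

Request:
{"fn": "carry_out", "kwargs": {
  "moves": [0,0,0,0,0,0,0,0,0,0,0,0,0,0,0,0,0,0,0,0],
  "grip": 255
}}

```text
time: 18.93
tool_pos: [431.4, 60.4, 15.4]
eef_rot: [-3.136, -0.177, -0.001]
wrist_force: [0.1, 0.6, 0.1]
opening: 58.0
```

Request:
{"fn": "carry_out", "kwargs": {
  "moves": [0,0,0,0,0,0,0,0,0,0,0,0,0,0,0,0,0,0,0,0]
}}

```text
time: 19.35
tool_pos: [431.2, 60.2, 15.1]
eef_rot: [3.136, 0.177, -0.0]
wrist_force: [0.3, -0.4, 0.6]
opening: 24.5
```

Request:
{"fn": "carry_out", "kwargs": {
  "moves": [0,0,0,0,0,0,0,0]
}}

```text
time: 19.52
tool_pos: [431.2, 60.2, 15.1]
eef_rot: [3.136, 0.177, -0.0]
wrist_force: [-0.0, 0.4, -1.0]
opening: 22.7
```

Request:
{"fn": "carry_out", "kwargs": {
  "moves": [0,0,-0.02,0,0,0,-0.05,0,0,0,-0.08,0,0,0,-0.11,0,0,0,-0.125,0]
}}

```text
time: 19.93
tool_pos: [432.1, 60.1, 142.4]
eef_rot: [-3.136, -0.176, -0.003]
wrist_force: [0.6, -0.2, -1.6]
opening: 22.7
```

Request:
{"fn": "carry_out", "kwargs": {
  "moves": [0.025,0.03,0,0,0.05,0.059,0,0,0.075,0.088,0,0,0.1,0.118,0,0,0.1,0.118,0,0]
}}

```text
time: 20.35
tool_pos: [548.3, -52.4, 141.1]
eef_rot: [3.132, 0.166, 0.008]
wrist_force: [0.4, -1.0, 0.2]
opening: 22.6
```

```bash
python3 - <<'E'
from h import *
im,d,W,T=wrist()
q=disc(W,d,657,-151,46,60)
go(656,-151.7,135,-83.6)
E
```

```text
disc z46-60 n=1912 mean [ 656.9 -149.1   53.4] rect [array([ 657. , -150.2]), array([35. , 35.8]), np.float64(6.6)] circ [ 657.  -150.2] 18.1
t=20.4 tcp [545.6 -49.8 140.3] jaw -83.9 q7 -1.04 open 22.5 F [-0.6 -0.1 -2.1]
  shift [0.0988 0.1131 0.0058] turn -0.005 rows>=3.6
```

Request:
{"fn": "carry_out", "kwargs": {
  "moves": [0.025,0.028,0,0,0.05,0.056,0,0,0.075,0.084,0,0,0.099,0.113,0,0,0.099,0.113,0,0]
}}

```text
time: 20.82
tool_pos: [657.5, -151.8, 140.2]
eef_rot: [3.132, 0.171, 0.003]
wrist_force: [-0.7, -0.8, -1.1]
opening: 22.6
```

Request:
{"fn": "carry_out", "kwargs": {
  "moves": [0,0,0,0,0,0,0.02,0,0,0,0.04,0,0,0,0.055,0,0,0,0.055,0]
}}

```text
time: 21.23
tool_pos: [652.0, -143.7, 81.5]
eef_rot: [-3.134, -0.18, 0.01]
wrist_force: [-0.7, -0.1, -1.0]
opening: 22.3
```

Request:
{"fn": "carry_out", "kwargs": {
  "moves": [0,0,0,0,0,0,0,0,0,0,0,0]
}}

```text
time: 21.48
tool_pos: [655.6, -146.8, 86.5]
eef_rot: [3.136, 0.177, 0.003]
wrist_force: [-0.7, 1.1, -1.4]
opening: 22.7
```

```bash
python3 - <<'E'
from h import *
go(656,-151.5,68.5,-83.6)
E
```

```text
t=21.5 tcp [ 655.6 -146.8   86.5] jaw -83.5 q7 -0.85 open 22.7 F [-0.7  1.1 -1.4]
  shift [-0.0002  0.0047  0.018 ] turn 0.001 rows>=0.4
```

Request:
{"fn": "carry_out", "kwargs": {
  "moves": [0,0.0045,0,0,0,0.0045,0.006,0,0,0.0045,0.013,0,0,0.0045,0.013,0,0,0.0045,0.013,0]
}}

```text
time: 21.9
tool_pos: [654.9, -151.1, 71.3]
eef_rot: [-3.136, -0.177, 0.002]
wrist_force: [0.1, -0.4, -1.6]
opening: 22.9
```

Request:
{"fn": "carry_out", "kwargs": {
  "moves": [0,0,0,0,0,0,0,0]
}}

```text
time: 22.07
tool_pos: [655.6, -151.3, 72.2]
eef_rot: [3.137, 0.177, 0.0]
wrist_force: [0.3, -0.3, -1.0]
opening: 22.9
```

Request:
{"fn": "carry_out", "kwargs": {
  "moves": [0.0005,0,0.001,0,0.0005,0,0.002,0,0.0005,0,0.003,0,0.0005,0,0.004,0,0.0005,0,0.004,0]
}}

```text
time: 22.48
tool_pos: [656.1, -151.2, 68.3]
eef_rot: [-3.137, -0.177, -0.0]
wrist_force: [-0.8, 0.9, 0.8]
opening: 22.6
```

Request:
{"fn": "carry_out", "kwargs": {
  "moves": [0,0,0.0005,0,0,0,0.0005,0,0,0,0.0005,0]
}}

```text
time: 22.73
tool_pos: [656.1, -151.2, 68.2]
eef_rot: [-3.136, -0.177, -0.001]
wrist_force: [-2.9, 2.2, 6.1]
opening: 22.9
```

Request:
{"fn": "carry_out", "kwargs": {
  "moves": [0,0,-0.0005,0,0,0,-0.0005,0,0,0,-0.0005,0,0,0,-0.0005,0,0,0,-0.0005,0],
  "grip": 0
}}

```text
time: 23.15
tool_pos: [656.0, -151.2, 68.0]
eef_rot: [3.137, 0.177, -0.0]
wrist_force: [-0.2, 0.3, -0.4]
opening: 52.9
```

Request:
{"fn": "carry_out", "kwargs": {
  "moves": [0,0,-0.01,0,0,0,-0.03,0,0,0,-0.06,0,0,0,-0.09,0,0,0,-0.09,0]
}}

```text
time: 23.57
tool_pos: [659.1, -153.2, 165.0]
eef_rot: [3.134, 0.176, 0.014]
wrist_force: [0.7, -0.9, 1.3]
opening: 85.6
```

```bash
python3 - <<'E'
from h import *
go(430.5,-105,140,-83.5)
E
```

```text
t=23.6 tcp [ 659.1 -153.2  165. ] jaw -83.6 q7 -0.89 open 85.6 F [ 0.7 -0.9  1.3]
  shift [-0.222  -0.0735  0.0228] turn -0.001 rows>=5.6
```

Request:
{"fn": "carry_out", "kwargs": {
  "moves": [-0.032,-0.011,0,0,-0.064,-0.022,0,0,-0.096,-0.033,0,0,-0.128,-0.044,0,0,-0.16,-0.055,0,0]
}}

```text
time: 23.98
tool_pos: [489.2, -114.4, 158.2]
eef_rot: [-3.136, -0.177, -0.0]
wrist_force: [-0.3, -0.3, 0.3]
opening: 88.0
```

Request:
{"fn": "carry_out", "kwargs": {
  "moves": [-0.03,-0.01,0.01,0,-0.06,-0.0185,0.02,0,-0.06,-0.0185,0.022,0,-0.06,-0.0185,0.022,0,-0.06,-0.0185,0.022,0]
}}

```text
time: 24.4
tool_pos: [430.3, -103.0, 136.8]
eef_rot: [3.137, 0.177, 0.003]
wrist_force: [0.4, 0.6, 0.5]
opening: 88.0
```

Request:
{"fn": "carry_out", "kwargs": {
  "moves": [0,0,0,0,0,0,0,0]
}}

```text
time: 24.57
tool_pos: [430.7, -103.4, 136.7]
eef_rot: [3.136, 0.177, 0.002]
wrist_force: [0.6, -0.3, -0.0]
opening: 87.6
```

```bash
python3 - <<'E'
from h import *
im,d,W,T=wrist()
q=disc(W,d,430,-104,17,28)
disc(W,d,657,-151,80,95); disc(W,d,657,-151,60,70); 
go(431,-105,5,-83.5)
E
```

```text
disc z17-28 n=1654 mean [ 431.8 -104.3   22.4] rect [array([ 431.2, -104.7]), array([52.8, 52.7]), np.float64(5.1)] circ [ 430.8 -104.5] 27.0
disc z80-95 n=0 mean [nan nan nan] rect [array([0., 0.]), array([0., 0.]), np.float64(0.0)] circ [0 0] 0
disc z60-70 n=0 mean [nan nan nan] rect [array([0., 0.]), array([0., 0.]), np.float64(0.0)] circ [0 0] 0
t=24.6 tcp [ 430.4 -103.4  136.6] jaw -83.5 q7 -0.98 open 87.7 F [ 0.5 -0.2 -0.2]
  shift [0.0003 0.0015 0.1316] turn -0.001 rows>=3.2h.py:23: RuntimeWarning: Mean of empty slice.
  print("disc z%g-%g n=%d mean"%(z0,z1,len(q)),q.mean(0).round(1),"rect",[np.round(v,1) for v in rect(q)],"circ",np.round(c,1),round(rad,1)); return q
  ret = um.true_divide(
```

Request:
{"fn": "carry_out", "kwargs": {
  "moves": [0,0.001,0.03,0,0,0.001,0.06,0,0,0.001,0.09,0,0,0.001,0.11,0,0,0.001,0.12,0]
}}

```text
time: 25.03
tool_pos: [428.5, -104.2, 13.7]
eef_rot: [3.136, 0.177, -0.005]
wrist_force: [0.5, 0.3, -0.2]
opening: 87.8
```

Request:
{"fn": "carry_out", "kwargs": {
  "moves": [0,0,0.004,0,0,0,0.008,0,0,0,0.008,0]
}}

```text
time: 25.28
tool_pos: [429.7, -104.2, 8.0]
eef_rot: [3.136, 0.177, 0.0]
wrist_force: [-0.2, -0.5, -0.4]
opening: 87.8
```

Request:
{"fn": "carry_out", "kwargs": {
  "moves": [0,0,0,0,0,0,0,0,0,0,0,0,0,0,0,0,0,0,0,0],
  "grip": 255
}}

```text
time: 25.7
tool_pos: [429.5, -103.9, 8.5]
eef_rot: [3.137, 0.177, 0.001]
wrist_force: [0.6, -1.1, 0.6]
opening: 57.8
```

Request:
{"fn": "carry_out", "kwargs": {
  "moves": [0,0,0,0,0,0,0,0,0,0,0,0,0,0,0,0]
}}

```text
time: 26.03
tool_pos: [429.5, -104.1, 8.4]
eef_rot: [-3.137, -0.177, -0.001]
wrist_force: [-0.4, 0.1, 6.2]
opening: 53.8
```

Request:
{"fn": "carry_out", "kwargs": {
  "moves": [0,0,-0.02,0,0,0,-0.05,0,0,0,-0.08,0,0,0,-0.1,0,0,0,-0.1,0]
}}

```text
time: 26.45
tool_pos: [431.0, -104.2, 110.7]
eef_rot: [-3.136, -0.177, -0.008]
wrist_force: [0.9, -0.2, -2.1]
opening: 53.9
```

```bash
python3 - <<'E'
from h import *
go(562,-56,100,-83.5)
E
```

```text
t=26.4 tcp [ 431.  -104.2  110.7] jaw -83.6 q7 -0.90 open 53.9 F [ 0.9 -0.2 -2.1]
  shift [ 0.1355 -0.0332  0.0114] turn -0.001 rows>=3.4
```

Request:
{"fn": "carry_out", "kwargs": {
  "moves": [0.034,-0.008,0,0,0.068,-0.016,0,0,0.102,-0.024,0,0,0.136,-0.033,0,0,0.136,-0.033,0,0]
}}

```text
time: 26.87
tool_pos: [566.5, -51.4, 106.6]
eef_rot: [-3.136, -0.188, -0.005]
wrist_force: [0.1, 0.3, -2.4]
opening: 54.0
```

Request:
{"fn": "carry_out", "kwargs": {
  "moves": [0,0,0.02,0,0,0,0.04,0,0,0,0.06,0,0,0,0.075,0,0,0,0.08,0]
}}

```text
time: 27.28
tool_pos: [557.8, -55.5, 24.5]
eef_rot: [-3.136, -0.177, 0.009]
wrist_force: [0.2, 0.1, -2.3]
opening: 54.0
```

Request:
{"fn": "carry_out", "kwargs": {
  "moves": [0,0,0,0,0,0,0,0]
}}

```text
time: 27.45
tool_pos: [560.2, -56.1, 27.8]
eef_rot: [-3.137, -0.177, 0.002]
wrist_force: [-0.4, 0.6, -1.9]
opening: 53.9
```

```bash
python3 - <<'E'
from h import *
go(562,-56,11.5,-83.5)
E
```

```text
t=27.4 tcp [560.2 -56.1  27.8] jaw -83.6 q7 -0.88 open 53.9 F [-0.4  0.6 -1.9]
  shift [0.0018 0.0001 0.0163] turn -0.001 rows>=0.4
```

Request:
{"fn": "carry_out", "kwargs": {
  "moves": [0.001,0,0.004,0,0.001,0,0.008,0,0.001,0,0.012,0,0.001,0,0.015,0,0.001,0,0.016,0]
}}

```text
time: 27.87
tool_pos: [561.4, -55.6, 11.8]
eef_rot: [-3.136, -0.177, 0.001]
wrist_force: [0.0, -1.0, -2.3]
opening: 53.8
```

Request:
{"fn": "carry_out", "kwargs": {
  "moves": [0,0,0.0005,0,0,0,0.001,0,0,0,0.001,0]
}}

```text
time: 28.12
tool_pos: [561.5, -55.7, 11.5]
eef_rot: [-3.136, -0.177, 0.0]
wrist_force: [-3.1, 1.3, 3.4]
opening: 53.8
```

Seated on the mat. I release, rise and back off toward the robot.

Request:
{"fn": "carry_out", "kwargs": {
  "moves": [0,0,-0.0005,0,0,0,-0.0005,0,0,0,-0.0005,0,0,0,-0.0005,0,0,0,-0.0005,0],
  "grip": 0
}}

```text
time: 28.53
tool_pos: [561.8, -55.8, 11.7]
eef_rot: [3.136, 0.177, 0.0]
wrist_force: [0.4, -1.4, -0.3]
opening: 83.7
```

Request:
{"fn": "carry_out", "kwargs": {
  "moves": [0,0,-0.01,0,0,0,-0.04,0,0,0,-0.08,0,0,0,-0.12,0,0,0,-0.16,0]
}}

```text
time: 28.95
tool_pos: [561.0, -56.2, 173.8]
eef_rot: [3.136, 0.176, -0.001]
wrist_force: [0.7, 0.3, 0.0]
opening: 88.2
```

Request:
{"fn": "carry_out", "kwargs": {
  "moves": [-0.025,0,-0.03,0,-0.05,0,-0.06,0,-0.065,0,-0.09,0,-0.065,0,-0.09,0,-0.065,0,-0.09,0]
}}

```text
time: 29.37
tool_pos: [497.4, -63.0, 263.4]
eef_rot: [-3.133, -0.177, -0.006]
wrist_force: [-0.1, -0.2, -0.1]
opening: 87.8
```

Request:
{"fn": "carry_out", "kwargs": {
  "moves": [0,0,0,0,0,0,0,0,0,0,0,0]
}}

```text
time: 29.62
tool_pos: [496.8, -63.0, 260.7]
eef_rot: [3.135, 0.177, -0.003]
wrist_force: [-0.2, 1.0, 1.2]
opening: 87.7
```

```bash
python3 - <<'E'
from h import *
im,d,W,T=wrist(); sc,_=get_image("scene")
a=cv2.resize(sc[130:290,180:420,::-1],(800,533))[:,:,:]; 
cv2.imwrite("pics/f.png",np.vstack([cv2.resize(a,(440,293)),cv2.resize(im[:,:,::-1],(440,300))[:300]]))
p=W[d>0].reshape(-1,3); k=(p[:,2]>38)&(p[:,2]<56)&(abs(p[:,0]-571)<40)&(abs(p[:,1]+162)<42); v=rect(p[k]); print("vb",v)
disc(W,d,656,-151,80,95,30); disc(W,d,656,-151,60,70,40); disc(W,d,656,-151,10,20,40); disc(W,d,563,-56,18,32,40)
go(500,-60,260)
t,dt=get_image("top"); m=camera_model("top"); W=cloud(dt,m,m["world_from_camera"])
print("top"); disc(W,dt,656,-151,80,95,30); disc(W,dt,656,-151,60,70,40); disc(W,dt,563,-56,18,32,40)
p=W[dt>0].reshape(-1,3);k=(abs(p[:,0]-605)<90)&(abs(p[:,1]-320)<60)&(p[:,2]>82)&(p[:,2]<105);print("stack",rect(p[k]),p[k].mean(0))
E
```

```text
vb ((574.7653198242188, -160.37417602539062), (59.956398010253906, 60.9869384765625), 6.555619239807129)
disc z80-95 n=556 mean [ 656.5 -148.8   87.2] rect [array([ 657. , -149.4]), array([23.5, 23.5]), np.float64(10.4)] circ [ 657.  -149.6] 12.3
disc z60-70 n=1159 mean [ 655.  -146.6   65.6] rect [array([ 657. , -149.5]), array([47. , 47.4]), np.float64(33.4)] circ [ 656.9 -149.7] 24.2
disc z10-20 n=949 mean [ 647.5 -139.4   15.7] rect [array([ 651. , -144.4]), array([63.2, 47.3]), np.float64(43.6)] circ [ 656.5 -149.9] 31.8
disc z18-32 n=948 mean [562.6 -54.2  25.5] rect [array([561.7, -54.5]), array([52.7, 52.1]), np.float64(6.5)] circ [562.1 -54.2] 26.8
t=29.7 tcp [496.8 -63.2 260.8] jaw -83.6 q7 -1.20 open 87.9 F [ 0.9 -0.4 -0.1]
  shift [ 0.0035 -0.0029  0.0008] turn 0.000 rows>=0.1
top
disc z80-95 n=0 mean [nan nan nan] rect [array([0., 0.]), array([0., 0.]), np.float64(0.0)] circ [0 0] 0
disc z60-70 n=7 mean [ 662.4 -134.1   64.9] rect [array([ 662.7, -134.1]), array([ 1. , 24.1]), np.float64(77.3)] circ [ 662.7 -134.1] 12.0
disc z18-32 n=0 mean [nan nan nan] rect [array([0., 0.]), array([0., 0.]), np.float64(0.0)] circ [0 0] 0
stack ((597.271240234375, 321.1283874511719), (141.96583557128906, 68.69867706298828), 1.3777470588684082) [596.33194518 322.02577661  90.68128132]h.py:23: RuntimeWarning: Mean of empty slice.
  print("disc z%g-%g n=%d mean"%(z0,z1,len(q)),q.mean(0).round(1),"rect",[np.round(v,1) for v in rect(q)],"circ",np.round(c,1),round(rad,1)); return q
  ret = um.true_divide(
```

View pics/f.png

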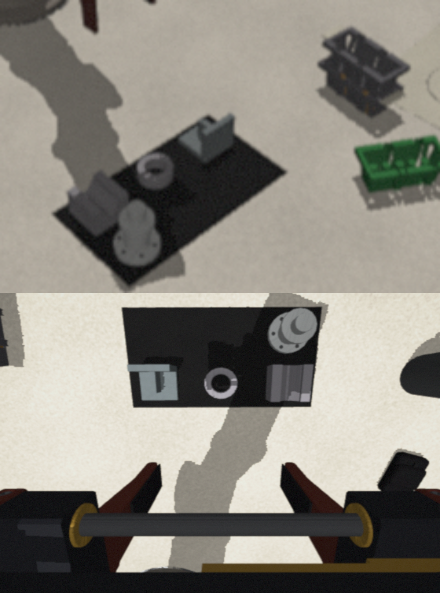

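The final views show the ring at (220,383), the capped hub behind the V-block at (295,328), and the stacked totes, with the arm clear. All measured positions are within tolerance, so I hand in.

```bash
python3 -c "
from workcell import bot; print(bot.hand_in())"
```

```text
the job is handed in; nothing more can be done
None
```

The job is handed in after about 30 s of robot time. My last measurements put every part within tolerance; `bot.hand_in()` reports no verdict.

- **Totes:** the empty tote was turned end for end and seated on the full one. The rim is at z ≈ 91 mm and level, its ledge is over the full tote's end without a ledge, and it is centred within about 2 mm. I did not re-measure the full tote on its own afterwards. Its stack centre matches its starting position to about 2 mm.
- **Hub:** it stands on the mat about 82 mm behind the V-block's centre and about 1 mm off the groove line.
- **Cap:** it sits knob up on the hub within about 1 mm, top at z ≈ 87 mm.
- **Ring:** it lies flat on the mat about 2 mm from the midway point.
- **Pen pot and green look-alike:** the arm went near neither. I did not measure the pot again at the end.

**Disagreements:**
- The overhead and wrist cameras differed by 2–3 mm in y, so I used the wrist values.
- The final overhead check of the hub, cap and ring gave nothing useful (no cap or ring points, a few stray ones), probably because the arm blocked the view. Those three positions rest on the wrist view, with the scene picture agreeing by eye.

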